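Free a locked centrifuge lid with the release pin and hold it open

ROBOT

A 7-joint arm with a two-finger parallel gripper is mounted at the origin on a cart in front of the work surface, level with it; the furniture and walls round the work are solid. World frame = base frame: x ahead of the robot, y to its left, z up, the work surface at z = 0. Lengths are in m, angles in rad, forces in N, time in s.
With the tool pointing down it reaches from about 0.425 to 1.025 m from the base axis. Payload 9.4 kg.
Tool frame: the origin (TCP) lies between the finger pads; the fingertips stand 14 mm ahead of it and the grasp point (between the pads) lies 5 mm behind it; z points along the fingers, y is the line along which they close (so a half turn about z gives the same grasp; the last joint's range is limited). The gripper opens to 85 mm and grips with 20 to 120 N. Pads are 22 mm wide; open, the fingers measure 114 mm over their backs; the gripper's body (76 mm by 85 mm) begins 54 mm behind the grasp point. The pads swing forward as they close: fully open they stand 13 mm farther back than shut.
Start: joints at [-1.312, 0.599, -0.003, 1.599, 0.002, 0.943, -0.08], TCP at [0.239, 0.685, 0.245] pointing down, gripper open.
Joint ranges: [-2.57, 2.57], [-0.35, 1.97], [-1.29, 1.29], [0.11, 2.56], [-1.05, 4.19], [0.11, 1.86], [-2.63, 2.63]. Speed limits (rad/s): [2.22, 2.22, 3.01, 3.01, 3.14, 3.14, 3.14].

INTERFACE

Orientations are given as [roll, pitch, yaw] about the fixed x, y, z axes, in that order (R = Rz(yaw) Ry(pitch) Rx(roll)).
In Python, from station import r gives the robot as it stands. Calls block until the motion is done:
- r.goto(position, orientation): joint-space move of the TCP to a pose.
- r.move_straight(position, attitude=None, vel=0.15): straight line of the TCP; attitude=None keeps the orientation; vel is the mean speed in m/s.
- r.goto_joints(angles): joint-space move.
- r.open_gripper() and r.close_gripper(): open the fingers fully, or close them until they stop; the grip force is fixed at half the most.
- r.wait(seconds).
- r.solve_ik(position, orientation): joint angles nearest the present ones, or None.
- r.snapshot(name): name is "scene" or "top" or "wrist"; returns (picture, depth): 420x560x3 uint8, red, green, blue; 420x560 float32, m along the optical axis (not along the pixel's ray), 0 where there is no reading.
- r.calibration(name): a dict with "fx", "fy", "cx", "cy" (pixels), "camera_from_world" (4x4, takes a point from world to camera coordinates); the wrist camera has in their place "mount" (4x4, takes a point from camera to tool coordinates, whose origin is the TCP and whose axes are the flange's). Camera axes: x right, y up, looking along -z (the intrinsics and any distortion apply to the point x, -y, -z); pixel columns grow to the right and rows downward; lengths in m; the calibration is good to about 2 mm. The wrist camera is an equidistant fisheye: a pixel r from the principal point sees the ray r / f radians off the axis. A picture is of the moment at which its call begins: read the wrist's pose just before it. calibration takes no time and is no camera call.
A pose or a line that the arm cannot do raises r.Unreachable and nothing moves.
- r.close_job(): hands the job in; it is judged then, once.
Trained networks look in the newest picture that a camera, given by its name, has taken for a name from the list of things; names that differ only in an ending like _2 or _b are one class to them, and where a whole thing is asked for, a point or a joint stands for the part that bears it (a point fixed in the world has none). Each returns a list of dicts, best first, with "conf" (0 to 1); they miss things now and then, are a little off and sometimes report something else, mostly with a low value. They report only what shows in the picture. A call takes as long as a camera call. They do not tell look-alikes from the thing itself.
- r.search_frame(camera, thing): "at" ([x, y, z] in m, in world coordinates, good to about 4 mm: the middle of the surface that is visible of it).
- r.cut_out(camera, thing): "mask" (420x560 bool, what is visible of it).
Readings, each from a call of its own:
- r.current_time(): time.
- r.current_q(): joint angles.
- r.current_qvel(): joint speeds.
- r.current_joint_efforts(): joint torques, N m.
- r.current_ee_pos(): TCP position.
- r.current_eef_rot(): TCP orientation.
- r.current_force(): force on the tool from outside, world axes, zero at the start.
- r.current_torque(): the same for the moment, N m.
- r.current_width(): opening from 0.0 (shut) to 1.0 (fully open).
- r.current_gripper_force(): force on a finger pad.
Only numpy, scipy, OpenCV 4.12 (cv2) and the standard library are available. Lean on these libraries where they do the work, as an engineer would, in place of code of your own. Each camera call takes 0.05 s, during which the arm holds its last target. There are 200 camera calls.

TASK

The little centrifuge has lost power and its lid is locked, and the lid no longer stays up by itself. Take the red-handled release pin from the tool stand, push it down through the steel guide hole on the console until the lid pops ajar, and leave the pin standing in the hole. Then raise the lid, which has a pull bar at its front, to about 60 degrees from closed and hold it still there so that a technician can take the tubes out: finish while still holding the lid open, do not let go, and leave the rotor key, beaker and wash bottle where they stand.

Things in the scene. Friction and masses are not known exactly. Their poses are not given: they have to be found in the camera images.
- centrifuge: white benchtop microcentrifuge, fixed, 213 deep x 200 wide x 115 high. Origin: middle of its underside (x, y) on the worktop; its x points from front to rear (hinge), y to its left, z up. Body top 100 high from x -62 to +88; in front a grey console from x -125 to -62, its top sloping from 48 up to 71 high. The console lies 45 below the pull bar's centre
- release_hole (a point): centre of the mouth of the release guide: an upright steel bush of 25 outer diameter at the console's -y end (right, seen from the robot), mouth 85 above the worktop, about 20 above the console. Vertical bore of 10.5 diameter with a countersink 19 wide and 6 deep; 28 below the mouth it ends on a sprung plunger. Axes as the centrifuge
- release_plunger (a joint): how far the plunger in the guide is pressed down, in m: 0 up, 0.012 on its stop; its spring takes 3 N at first, 6.6 N at the stop. At 0.007 to 0.008 the latch lets the lid go; the plunger rises again when let go and the lid stays unlatched, ajar
- lid (a joint): lid angle in rad: 0 shut, 1.047 = 60 degrees open, stop at 1.5. Latched it cannot rise over 0.02; once released a sprung ejector lifts it to about 0.13 and carries it there. Above that it falls back by its own weight (about 0.4 kg, 2 N at the bar) from any angle; hardly any friction
- lid_hinge (a point): middle of the lid's hinge axis at the rear of the centrifuge, 104 above the worktop; the axis is along the centrifuge's y
- lid_bar (a point): centre of the lid's grey pull bar: round, 12 diameter, parallel to the hinge, straight for 80, standing 29 clear of the lid's front edge on two arms at 46 either side; 172 from the hinge axis (and 4 above it when shut), then 108 above the worktop. The lid is 13 thick. The frame turns with the lid, x from bar to hinge
- release_pin: release pin, 89 long, about 50 g: steel rod of 8 diameter, 55 long, with a tapered foot; on top a red ribbed round grip of 18 diameter and 34 height. Origin at the centre of the foot's end, z up along the pin. It stands in a blind hole of the stand, its foot 7 above the worktop
- tool_stand: grey block 46 x 130 x 45 high on a thin black foot plate 56 x 150, fixed, with two upright holes of 10 diameter and 38 deep, 40 either side of its middle along its y. Origin at the centre of the underside. One hole holds the pin, the other the rotor key
- rotor_key: T-handled key (bystander) in the other hole of the stand: steel shaft with a black cross bar 56 long, 80 tall overall. Origin at the foot
- beaker: clear plastic beaker (bystander), 80 wide, 98 tall, origin at the centre of its base
- wash_bottle: clear wash bottle with a bent spout (bystander), 62 wide, 251 tall, origin at the centre of its base
Mind the look-alikes: they are no part of the job. What is meant by the release_pin is not green, and is the smaller of those in its own colour.

How it is judged:
By the outcome, as a careful person would: the job done as asked, in the order asked, and still so for the second after the job is handed in, while the arm keeps its last pose, push and grip.
It also fails if it takes over 56 s, if anything falls off the work surface, if the arm or the gripper's body presses on something with over 40 N, if the wrist force passes 120 N, or if a joint passes its speed limit or range.

## Working session

There is one attempt and no reset: what is moved stays moved. The work goes in short steps, each a Python script; the robot and the scene stay as the last script left them, time stands still between calls to the robot, and variables do not carry over. Pictures are saved under pics/ and viewed, at most 10 in all, crops included, and the job is handed in when it is done.

```bash
ls; mkdir -p pics
cat > h.py <<'E'
import numpy as np, cv2
from station import r
def save(name,img): cv2.imwrite('pics/'+name,cv2.cvtColor(np.ascontiguousarray(img),cv2.COLOR_RGB2BGR))
def cloud(cam,d):
    c=r.calibration(cam); v,u=np.mgrid[:420,:560]
    p=np.stack([(u-c['cx'])/c['fx']*d,-(v-c['cy'])/c['fy']*d,-d,np.ones_like(d)],-1)
    return (p@np.linalg.inv(c['camera_from_world']).T)[...,:3]
E
python3 - <<'E'
from h import *
for cam in ('scene','top'):
    p,d=r.snapshot(cam); save(cam+'0.png',p); np.savez('/tmp/'+cam,p=p,d=d,c=cloud(cam,d))
    c=r.calibration(cam); print(cam,{k:c[k] for k in c})
    for t in ('centrifuge','release_hole','lid','lid_bar','release_pin','tool_stand','rotor_key','beaker','wash_bottle'):
        print(t,[(np.round(x['at'],3).tolist(),round(x['conf'],2)) for x in r.search_frame(cam,t)])
print(r.current_time())
E
```

```text
pics
scene {'fx': 409.40775780131315, 'fy': 409.40775780131315, 'cx': 281.210168558297, 'cy': 210.26560460240108, 'camera_from_world': array([[-0.82373964, -0.56685873, -0.01114338,  0.41134448],
       [ 0.25012495, -0.38097092,  0.8901116 , -0.21982859],
       [-0.50881284,  0.73043298,  0.45560636, -0.79891658],
       [ 0.        ,  0.        ,  0.        ,  1.        ]])}
centrifuge [([0.511, 0.049, 0.073], 0.69)]
release_hole [([0.511, 0.046, 0.07], 0.84), ([0.467, 0.334, 0.081], 0.67)]
lid [([0.545, 0.003, 0.114], 0.97)]
lid_bar []
release_pin [([0.376, 0.341, 0.095], 0.9), ([0.564, 0.351, 0.095], 0.8), ([0.466, 0.335, 0.082], 0.74), ([0.485, 0.256, 0.082], 0.69)]
tool_stand [([0.46, 0.326, 0.041], 0.94)]
rotor_key [([0.482, 0.26, 0.083], 0.67)]
beaker [([0.422, -0.243, 0.066], 0.95)]
wash_bottle [([0.481, -0.382, 0.115], 0.74), ([0.513, 0.05, 0.072], 0.27)]
top {'fx': 503.03690485678874, 'fy': 503.03690485678874, 'cx': 278.766977192236, 'cy': 210.70339245905373, 'camera_from_world': array([[ 0.05573087, -0.99841512,  0.00783101, -0.0271228 ],
       [ 0.96932455,  0.05598417,  0.2393234 , -0.53717976],
       [-0.23938252, -0.00574691,  0.97090833, -1.33983215],
       [ 0.        ,  0.        ,  0.        ,  1.        ]])}
centrifuge [([0.536, -0.007, 0.111], 0.59)]
release_hole [([0.559, -0.012, 0.115], 0.69), ([0.532, -0.009, 0.112], 0.58)]
lid [([0.561, -0.011, 0.114], 0.94)]
lid_bar [([0.562, -0.013, 0.113], 0.8)]
release_pin [([0.377, 0.327, 0.127], 0.7), ([0.561, 0.346, 0.119], 0.62)]
tool_stand [([0.467, 0.292, 0.044], 0.65), ([0.487, 0.255, 0.088], 0.59)]
rotor_key [([0.485, 0.254, 0.084], 0.63)]
beaker [([0.432, -0.28, 0.04], 0.8), ([0.471, 0.293, 0.045], 0.52)]
wash_bottle [([0.481, -0.388, 0.118], 0.69)]
1.0
```

View pics/scene0.png

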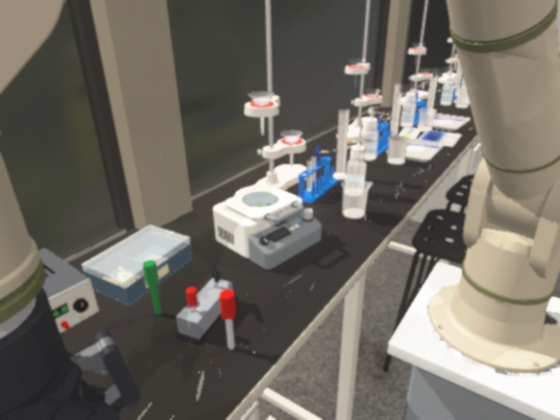

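View pics/top0.png

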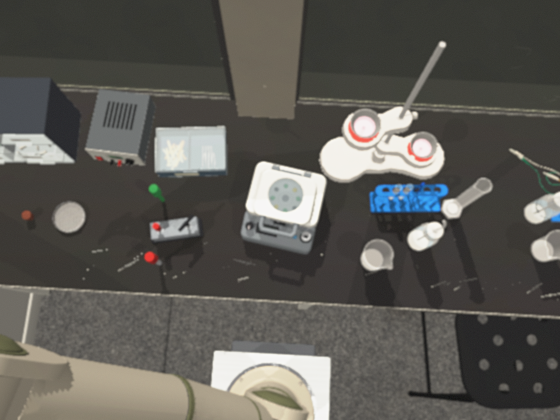

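The scene view shows a short red grip in the stand at (192,296), a taller free-standing red one at (228,303), and a green one at (151,270). In the top view they are at (156,227), (150,257) and (154,188). The one I want is the short red grip in the stand. The guide bush is at about (306,213) in scene and (306,238) in top.

Run:
```python
from h import *
T=np.load('/tmp/top.npz');S=np.load('/tmp/scene.npz')
p,d,c=T['p'],T['d'],T['c']
red=(p[...,0]>150)&(p[...,1]<70)&(p[...,2]<70)
n,l,st,ce=cv2.connectedComponentsWithStats(red.astype(np.uint8))
for i in range(1,n):
    if st[i,4]>4: 
        q=c[l==i]; print('top red',ce[i].round(1),st[i,4],np.median(q,0).round(4),q.max(0).round(3),q.min(0).round(3))
ps,cs=S['p'],S['c']
red=(ps[...,0]>150)&(ps[...,1]<70)&(ps[...,2]<70)
n,l,st,ce=cv2.connectedComponentsWithStats(red.astype(np.uint8))
for i in range(1,n):
    if st[i,4]>15:
        q=cs[l==i]; print('scene red',ce[i].round(1),st[i,4],np.median(q,0).round(4),q.max(0).round(3),q.min(0).round(3))
# lid rectangle
for nm,(lo,hi) in {'lid':(.105,.125),'body':(.03,.13)}.items():
    m=(c[...,2]>lo)&(c[...,2]<hi)&(abs(c[...,1])<.16)&(c[...,0]>.38)&(c[...,0]<.68)
    n,l,st,ce=cv2.connectedComponentsWithStats(m.astype(np.uint8)); i=1+st[1:,4].argmax(); q=c[l==i]
    (a,b),w,ang=cv2.minAreaRect(q[:,:2].astype(np.float32)); print(nm,a,b,w,ang,st[i])
# stand
m=(abs(c[...,2]-.045)<.008)&(abs(c[...,1]-.3)<.1)&(abs(c[...,0]-.47)<.06)
print('stand',cv2.minAreaRect(c[m][:,:2].astype(np.float32)))
# bush
print(c[232:246:2,298:316:2,2].round(3)); print(c[238,306])
cr=lambda im,x,y,w,h,f:cv2.resize(im[y:y+h,x:x+w],None,fx=f,fy=f,interpolation=cv2.INTER_CUBIC)
A=cr(p,230,155,110,100,4);B=cr(ps,140,260,110,100,3)
out=np.zeros((400,770,3),np.uint8);out[:400,:440]=A;out[:300,440:770]=B;save('crop1.png',out)
```

```text
top red [118.9 162.4] 9 [0.665  0.4809 0.0239] [0.672 0.484 0.034] [0.662 0.477 0.022]
top red [156.2 226.5] 18 [0.4677 0.3319 0.0968] [0.472 0.339 0.102] [0.462 0.326 0.086]
top red [149.2 256.4] 84 [0.3812 0.3325 0.1259] [0.411 0.379 0.133] [ 0.37   0.322 -0.002]
scene red [190.4 294.7] 135 [0.4661 0.3401 0.0888] [0.578 0.733 0.564] [-0.013  0.244 -0.001]
scene red [226.1 303. ] 296 [0.3759 0.3429 0.114 ] [0.486 0.348 0.128] [0.367 0.206 0.   ]
scene red [ 64.6 324.6] 28 [0.6639 0.4824 0.0246] [0.671 0.486 0.028] [0.657 0.479 0.019]
lid 0.5557138323783875 -0.007530398666858673 (0.16738253831863403, 0.1905391365289688) 79.93091583251953 [ 253  165   65   73 3040]
body 0.5496323108673096 -0.007711976766586304 (0.2011500895023346, 0.21377423405647278) 79.51782989501953 [ 241  162   85   91 5658]
stand ((0.4773659110069275, 0.2966315448284149), (0.04903699457645416, 0.1317019909620285), 10.662515640258789)
[[ 0.065  0.069  0.069  0.086  0.086  0.083  0.066  0.071  0.007]
 [ 0.066  0.063  0.087  0.08   0.075  0.09   0.07   0.065  0.   ]
 [ 0.056  0.066  0.087  0.067  0.069  0.085  0.067  0.066  0.002]
 [ 0.061  0.067  0.087  0.083  0.089  0.087  0.066  0.069 -0.003]
 [ 0.059  0.06   0.066  0.079  0.075  0.066  0.057  0.054 -0.001]
 [ 0.054  0.059  0.06   0.065  0.07   0.057  0.058  0.004 -0.002]
 [ 0.058  0.055  0.055  0.056  0.059  0.058  0.058  0.001 -0.003]]
[ 0.4601823  -0.07468678  0.08913766]
```

View pics/crop1.png

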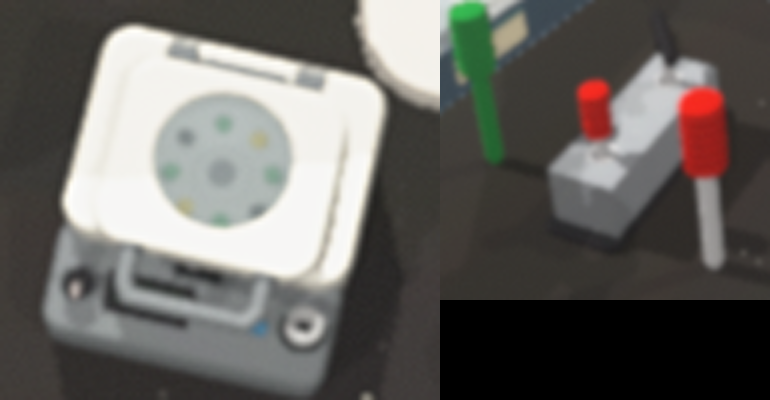

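The crop confirms it: the short red-ribbed pin stands in the left hole of the stand, and the big red one stands free in front. The bush mouth is at crop (303,325) and the bar runs across at about (190,305). Next I'll get the centrifuge geometry and check reachability.

```bash
cat >> h.py <<'E'
from scipy.spatial.transform import Rotation as Ro
YAW=np.deg2rad(-10.5)
def eul(R): return Ro.from_matrix(R).as_euler('xyz').tolist()
def down(line): # closing line angle (world, rad), tool down
    return [np.pi,0,(line+np.pi/2+np.pi)%(2*np.pi)-np.pi]
def tilt(beta,flip=1): # tool z: beta below horizontal, along centrifuge x; closing in vertical plane
    f=np.array([np.cos(YAW),np.sin(YAW),0]);z=f*np.cos(beta)-np.array([0,0,np.sin(beta)])
    y=flip*(f*np.sin(beta)+np.array([0,0,np.cos(beta)]));return eul(np.c_[np.cross(y,z),y,z])
E
python3 - <<'E'
from h import *
O=np.array([.568,-.011]);f=np.array([np.cos(YAW),np.sin(YAW)]);l=np.array([-f[1],f[0]])
for cam in('top','scene'):
    T=np.load(f'/tmp/{cam}.npz');c=T['c'];q=c[...,:2]-O;X=q@f;Y=q@l;Z=c[...,2]
    print(cam,'profile y~0')
    for x in np.arange(-.14,.12,.008):
        m=(abs(X-x)<.004)&(abs(Y)<.03)&(Z>-.01)&(Z<.2)
        if m.sum(): print(round(x,3),np.percentile(Z[m],[10,50,90]).round(3),end=';')
    print()
    m=(Z>.04)&(abs(X)<.16)&(abs(Y)<.13)&(Z<.13);print('ext',np.percentile(X[m],[1,99]),np.percentile(Y[m],[1,99]))
    m=(abs(Z-.086)<.006)&(abs(X+.095)<.025)&(abs(Y+.082)<.022);b=c[m];print('bush',b.mean(0),(b.max(0)+b.min(0))/2,len(b))
    m=(Z>.1)&(Z<.125)&(X<-.068)&(X>-.12)&(abs(Y)<.04);print('bar',X[m].mean(),Y[m].mean(),X[m].min(),X[m].max(),m.sum())
print(r.current_eef_rot())
for b in (20,30,40,50):
  for fl in(1,-1): print(b,fl,np.round(r.solve_ik([.482,.005,.13],tilt(np.deg2rad(b),fl)) if r.solve_ik([.482,.005,.13],tilt(np.deg2rad(b),fl)) is not None else np.nan,2), r.solve_ik([.565,-.011,.255],tilt(np.deg2rad(b+52),fl)) is not None)
for a in (0,180): print(r.solve_ik([.469,.336,.075],down(np.deg2rad(a))),r.solve_ik([.46,-.075,.12],down(np.deg2rad(-63.6+a))))
E
```

```text
top profile y~0
-0.14 [-0.004  0.001  0.005];-0.132 [-0.002  0.001  0.004];-0.124 [-0.002  0.027  0.05 ];-0.116 [0.049 0.052 0.056];-0.108 [0.052 0.058 0.115];-0.1 [0.055 0.111 0.117];-0.092 [0.11  0.11  0.113];-0.084 [0.06  0.066 0.071];-0.076 [0.063 0.067 0.071];-0.068 [0.067 0.073 0.114];-0.06 [0.073 0.114 0.119];-0.052 [0.112 0.115 0.119];-0.044 [0.112 0.114 0.117];-0.036 [0.109 0.113 0.116];-0.028 [0.109 0.112 0.116];-0.02 [0.11  0.113 0.116];-0.012 [0.11  0.113 0.116];-0.004 [0.11  0.113 0.116];0.004 [0.109 0.113 0.117];0.012 [0.109 0.112 0.117];0.02 [0.11  0.113 0.116];0.028 [0.11  0.113 0.117];0.036 [0.11  0.112 0.116];0.044 [0.109 0.113 0.117];0.052 [0.111 0.116 0.12 ];0.06 [0.113 0.116 0.12 ];0.068 [0.107 0.111 0.114];0.076 [0.101 0.107 0.112];0.084 [0.097 0.1   0.103];0.092 [0.095 0.096 0.097];0.116 [0.005 0.006 0.006];
ext [-0.12296789  0.08440603] [-0.09744804  0.09727077]
bush [ 0.46804497 -0.07291883  0.08489892] [ 0.46865665 -0.07326647  0.08581832] 50
bar -0.10161180127128479 -5.0252991629538634e-05 -0.1078800450568647 -0.0687489599019413 140
scene profile y~0
-0.14 
[... 755 characters left out ...]
6  0.10064876]
bush [ 0.46439568 -0.0711257   0.08334958] [ 0.46487666 -0.07156218  0.08306785] 39
bar -0.09996653692967936 0.001967392553884758 -0.11146049584261383 -0.06801699823395445 165
[3.14156744e+00 3.73558561e-05 2.80582321e+00]
20 1 nan True
20 -1 nan True
30 1 nan True
30 -1 nan True
40 1 nan True
40 -1 nan True
50 1 nan True
50 -1 nan True
[-0.82114123  0.67010185  0.15042864  2.07609656 -0.23510207  0.41103554
 -0.48674816] [-0.19016     0.53089224  0.32734063  2.30630071 -0.47344339  0.36508747
 -0.56900115]
[-0.42903799  0.69664748 -0.43266639  2.0500551   0.57851841  0.51443082
  1.8551495 ] [ 0.1853097   0.5113289  -0.20186846  2.28293961  0.27564468  0.3687872
  1.78230313]
```

```bash
cat >> h.py <<'E'
def hold(beta,phi,flip=1):
    f=np.array([np.cos(YAW),np.sin(YAW),0]);l=np.array([-f[1],f[0],0]);k=np.array([0,0,1.])
    z=np.cos(phi)*(np.cos(beta)*f-np.sin(beta)*k)+np.sin(phi)*l
    y=flip*(np.sin(beta)*f+np.cos(beta)*k);return eul(np.c_[np.cross(y,z),y,z])
E
python3 - <<'E'
from h import *
d=np.deg2rad
H=np.array([.568,-.011,.104])+.072*np.array([np.cos(YAW),np.sin(YAW),0])
f=np.array([np.cos(YAW),np.sin(YAW),0]);k=np.array([0,0,1])
bar=lambda t:H-f*(.172*np.cos(t)+.004*np.sin(t))+k*(.172*np.sin(t)+.004*np.cos(t))
print(H,bar(0),bar(.13),bar(1.047))
for fl in(1,-1):
 for ph in (0,-30,-45,-60,-75,-90,30,45,60,75,90):
  for b in (-10,10,30,50):
    s=r.solve_ik(bar(.13),hold(d(b),d(ph),fl)); e=r.solve_ik(bar(1.047),hold(d(b+52.5),d(ph),fl))
    if s is not None: print(fl,ph,b,np.round(s,2),None if e is None else np.round(e,2))
for b in (60,70,80): print(b,[r.solve_ik(bar(.13),hold(d(b),0,fl)) is not None for fl in(1,-1)])
E
```

```text
[ 0.63879435 -0.02412096  0.104     ] [0.46967451 0.00722355 0.108     ] [0.47059171 0.00705356 0.13026332] [ 0.55079979 -0.00781213  0.25494006]
1 -30 -10 [-0.76  1.41 -0.19  2.55  1.37  1.85  2.21] [ 0.17  0.69 -1.1   2.34  1.49  1.59 -2.32]
1 -45 -10 [-0.73  1.27 -0.19  2.39  1.25  1.73  2.47] [-1.22  0.83  0.99  2.29  1.    0.49 -1.91]
1 -45 50 [-1.22  1.01  0.83  2.42  1.05  0.33 -2.15] [-0.83  0.75  0.74  1.84  0.22  1.17 -0.36]
1 -60 -10 [-1.48  1.72  1.1   2.29  0.32  0.47 -2.5 ] [-1.18  0.95  0.94  2.15  0.73  0.75 -1.72]
1 -60 10 [-1.43  1.53  1.04  2.32  0.47  0.42 -2.31] [-1.09  0.85  0.85  2.06  0.6   0.89 -1.28]
1 -60 30 [-1.31  1.27  0.88  2.32  0.71  0.53 -2.21] [-1.01  0.85  0.84  1.95  0.43  1.03 -0.82]
1 -60 50 [-1.2   1.1   0.79  2.27  0.64  0.62 -1.81] [-0.93  0.88  0.8   1.85  0.34  1.21 -0.43]
1 -75 -10 [-1.32  1.52  0.97  2.13  0.37  0.82 -2.57] [-1.12  1.06  0.9   2.01  0.62  1.02 -1.66]
1 -75 10 [-1.3   1.43  0.94  2.15  0.39  0.79 -2.25] [-1.06  1.01  0.85  1.97  0.57  1.09 -1.29]
1 -75 30 [-1.24  1.32  0.87  2.15  0.44  0.82 -1.96] [-1.03  1.    0.85  1.92
[... 3771 characters left out ...]
2.32 -0.95  0.28 -0.52] [ 1.14  1.03 -1.09  2.11 -0.88  0.63 -1.83]
-1 75 30 [ 1.28  1.43 -1.13  2.32 -1.01  0.31 -0.84] [ 0.93  0.86 -0.73  2.06 -1.03  0.94 -2.01]
-1 75 50 [ 1.23  1.33 -1.08  2.29 -0.93  0.36 -1.29] [ 0.81  0.83 -0.55  2.01 -1.01  1.11 -2.34]
-1 90 -10 [ 1.02  1.26 -0.73  2.16 -0.98  0.9  -0.07] [ 1.04  1.1  -0.92  2.03 -0.96  0.96 -1.32]
-1 90 10 [ 1.02  1.26 -0.73  2.16 -0.98  0.9  -0.42] [ 1.04  1.1  -0.92  2.03 -0.96  0.96 -1.66]
-1 90 30 [ 1.02  1.26 -0.73  2.16 -0.98  0.9  -0.77] [ 1.04  1.1  -0.92  2.03 -0.96  0.96 -2.01]
-1 90 50 [ 1.02  1.26 -0.73  2.16 -0.98  0.9  -1.12] [ 1.04  1.1  -0.92  2.03 -0.96  0.96 -2.36]
60 [False, False]
70 [True, True]
80 [True, True]
```

```bash
cat >> h.py <<'E'
def wcloud(d,pos,rot):
    """wrist depth image -> world points (equidistant fisheye, depth along axis)"""
    c=r.calibration('wrist'); v,u=np.mgrid[:420,:560]
    x=(u-c['cx'])/c['fx'];y=(v-c['cy'])/c['fy'];th=np.hypot(x,y)+1e-9;k=np.tan(np.minimum(th,1.45))/th
    p=np.stack([x*k*d,-y*k*d,-d],-1)
    M=c['mount'];p=p@M[:3,:3].T+M[:3,3]
    return p@Ro.from_euler('xyz',rot).as_matrix().T+pos
def look(name):
    pos,rot=np.array(r.current_ee_pos()),r.current_eef_rot()
    p,d=r.snapshot('wrist');save(name+'.png',p);c=wcloud(d,pos,rot);np.savez('/tmp/'+name,p=p,d=d,c=c,pos=pos,rot=rot)
    return p,d,c
E
python3 - <<'E'
from h import *
r.goto([.469,.336,.21],down(0)); print(r.current_time(),r.current_ee_pos(),r.current_q())
p,d,c=look('w1')
print([(np.round(x['at'],3),round(x['conf'],2)) for x in r.search_frame('wrist','release_pin')],np.round(r.calibration('wrist')['mount'],3).tolist())
red=(p[...,0]>140)&(p[...,1]<80)&(p[...,2]<80)
n,l,st,ce=cv2.connectedComponentsWithStats(red.astype(np.uint8))
for i in range(1,n):
    if st[i,4]>30:
        q=c[(l==i)&(d>0)]; t=q[q[:,2]>np.percentile(q[:,2],90)-.004]; print(ce[i].round(),st[i,4],np.median(q,0).round(4),'top',((t.max(0)+t.min(0))/2).round(4),t.mean(0).round(4))
E
```

```text
2.55 [0.4684457  0.33781891 0.20995659] [-0.92880325  0.47971486  0.29560978  1.99136745 -0.21161401  0.69913702
 -0.49878957]
[(array([0.562, 0.349, 0.12 ]), 0.84), (array([0.383, 0.335, 0.121]), 0.69)] [[-0.001, 0.953, 0.304, 0.078], [1.0, 0.001, 0.0, 0.0], [-0.0, 0.304, -0.953, -0.128], [0.0, 0.0, 0.0, 1.0]]
[472.  11.] 132 [0.6762 0.5404 0.0272] top [0.6768 0.5405 0.0336] [0.6766 0.5406 0.0338]
[466.  62.] 102 [0.6672 0.4807 0.0241] top [0.6663 0.48   0.0246] [0.667  0.4804 0.0242]
[278. 205.] 300 [0.4687 0.3408 0.0892] top [0.4695 0.3372 0.0937] [0.4678 0.338  0.0943]
[167. 220.] 1471 [0.3861 0.3377 0.1234] top [0.3819 0.3338 0.1247] [0.3825 0.3344 0.1249]
```

View pics/w1.png

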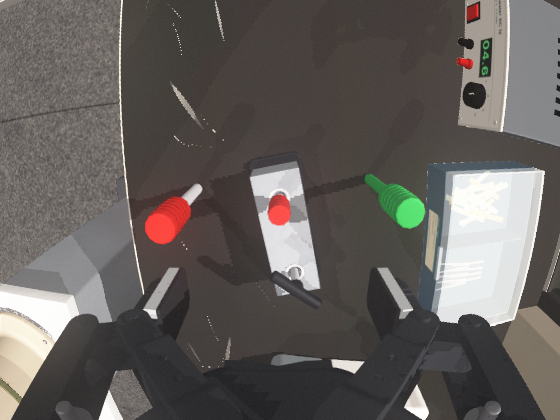

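The wrist view shows the short red pin upright in the stand at (279,210), the key at (295,288), the large red one at (167,222) and the green one at (407,207). I'm grasping the short red one.

Run:
```python
from h import *
o=down(0)
r.move_straight([.4685,.3368,.079],o,vel=.12); print(r.current_ee_pos())
r.close_gripper(); print(r.current_width(),r.current_gripper_force(),r.current_ee_pos(),r.current_force())
r.move_straight([.4685,.3368,.2],vel=.15); print(r.current_width(),r.current_force())
r.goto([.4665,-.073,.225],down(np.deg2rad(-63.6))); r.wait(.2)
print(r.current_time(),r.current_ee_pos(),r.current_q())
p,d,c=look('w2')
print([(np.round(x['at'],3),round(x['conf'],2)) for x in r.search_frame('wrist','release_hole')])
```

```text
[0.46887661 0.33698509 0.07961307]
0.19163848986216714 58.392322107829386 [0.46861744 0.33691124 0.07918492] [ 0.57916201 -0.09105272  2.76217177]
0.1901797906405552 [-0.3821543   0.14941527 -1.27841724]
7.2 [ 0.46682861 -0.07210355  0.22485281] [-0.43578123  0.38413817  0.63759446  2.2110385  -0.37678424  0.65137102
 -0.63700392]
[(array([ 0.545, -0.021,  0.114]), 0.61)]
```

View pics/w2.png

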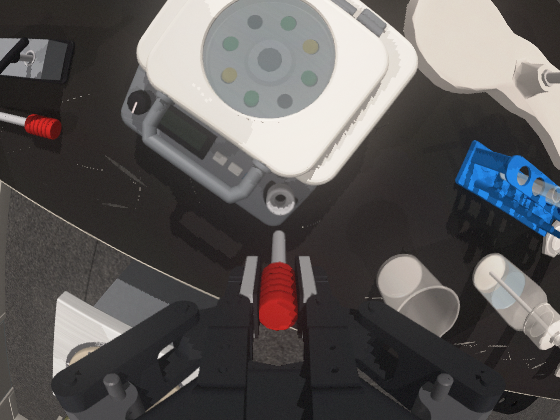

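The wrist view shows the pin gripped upright, its foot at about (279,235). The bush is at (281,199), right of the bar; the bar's right end is at about (240,195).

Run:
```python
from h import *
from scipy.optimize import least_squares
W=np.load('/tmp/w2.npz');p,d,c,pos=W['p'],W['d'],W['c'],W['pos']
S=c[180:222,262:302].reshape(-1,3);P=p[180:222,262:302].reshape(-1,3)
m=(S[:,2]>.0815)&(S[:,2]<.0885);q=S[m];print(len(q),((q.max(0)+q.min(0))/2).round(4),(q.max(0)-q.min(0)).round(4))
f=least_squares(lambda a:np.hypot(q[:,0]-a[0],q[:,1]-a[1])-a[2],[*q.mean(0)[:2],.011],loss='soft_l1',f_scale=.001);print('ring',f.x.round(4))
h,_=cv2.findContours(m.reshape(42,40).astype(np.uint8),0,1);h=max(h,key=cv2.contourArea);print('ellipse px',cv2.fitEllipse(h))
print('\n'.join(' '.join('%3d'%(z*1000) for z in row) for row in c[184:216:2,264:300:2,2]))
# pin parts in hand
near=(np.hypot(c[...,0]-pos[0],c[...,1]-pos[1])<.02)&(c[...,2]>.13)&(c[...,2]<.26)
for a in np.arange(.14,.25,.01):
    k=near&(abs(c[...,2]-a)<.005)
    if k.sum()>3: print(round(a,3),k.sum(),(c[k].mean(0)-pos).round(4))
k=near;print('min z',np.percentile(c[k][:,2],[0,1,2]))
```

```text
396 [ 0.4676 -0.0736  0.0837] [0.025  0.025  0.0043]
ring [ 0.4679 -0.0734  0.0104]
ellipse px ((17.90448570251465, 21.299863815307617), (27.45121955871582, 28.1466064453125), 84.64666748046875)
 60  63  63  64  64  64  67  68  69  69  67  65  65  66  67  67  68  67
 59  63  62  63  67  73  75  77  77  76  75  71  66  66  66  67  65  68
 63  63  64  70  76  79  82  83  83  83  81  79  75  69  65  66  65  67
 64  64  67  77  83  83  84  83  84  82  84  83  83  76  66  66  66  65
 63  63 352  82  84  83  84  83  82  82  84  83  82  83  74  65  64  67
 63  64  82  84  82  82  79  78  79  79  80  82  83  84  83  64  64  65
 64  71  83  83  81  80  64  63  63  64  63  80  83  83  84  64  64  64
 64  82  83  81  80  79  63  63  64  63  64  78  80  82  83  63  63  64
 64  83  83  83  79  74  64  64  64  63  67  77  80  82  83  83  63  63
 54  83  84  82  80  78  71  68  66  66  72  78  80  83  84  83  64  62
 55  82  83  82  80  79  76  74  71  74  77  79  82  84  84  83  61  61
 53  54  84  83  81  80  79  77  77  78  79  80  82  83  83  60  60   0
 53  53  83  82  83  81  80  80  79  80  81  82  83  84  84  59  -1  -1
 51  53  52  84  83  82  82  81  81  82  82  83  84  83  57   0   0   0
 53  52  52  53  83  83  84  84  83  83  83  84  84  57  54  -2  -1   0
 51  52  51  52  52  83  84  82  85  83  83  82  56  54  -2  -1   0  -2
0.16 72 [ 0.0005  0.0001 -0.0643]
0.17 84 [ 0.0003  0.0002 -0.0548]
0.18 88 [ 0.0003  0.     -0.045 ]
0.19 116 [ 0.0002  0.0001 -0.0348]
0.2 41 [ 0.0004  0.0003 -0.0281]
0.21 258 [ 0.0046  0.0024 -0.0128]
0.22 830 [ 0.0063  0.0029 -0.0048]
0.23 999 [0.0061 0.0031 0.0052]
0.24 1925 [0.0014 0.0007 0.0149]
min z [0.15413617 0.16326749 0.17007576]
```

Run:
```python
from h import *
W=np.load('/tmp/w2.npz');p,d,c,pos,rot=W['p'].astype(int),W['d'],W['c'],W['pos'],W['rot']
t=(c-pos)@Ro.from_euler('xyz',rot).as_matrix()   # tool frame
red=(p[...,0]>130)&(p[...,1]<80)&(p[...,2]<80)&(np.hypot(t[...,0],t[...,1])<.02)
for a in np.arange(-.03,.08,.005):
    k=(abs(t[...,2]-a)<.0025)&(np.hypot(t[...,0],t[...,1])<.02)
    for n,m in(('red',k&red),('rod',k&(a>.018))):
        if m.sum()>5: print(n,round(a,3),m.sum(),'x pct5,50,95',np.percentile(t[m][:,0],[5,50,95]).round(4),'y',np.percentile(t[m][:,1],[5,50,95]).round(4))
```

```text
red -0.015 1024 x pct5,50,95 [-0.0103 -0.0023  0.0041] y [-0.0067 -0.0003  0.0058]
red -0.01 167 x pct5,50,95 [0.0023 0.0041 0.005 ] y [-0.005   0.0001  0.0056]
red -0.005 140 x pct5,50,95 [0.0027 0.0045 0.0055] y [-0.0047  0.0005  0.0054]
red 0.0 113 x pct5,50,95 [0.0031 0.0045 0.0054] y [-0.0046  0.001   0.0056]
red 0.005 115 x pct5,50,95 [0.0031 0.0045 0.0055] y [-0.0042  0.001   0.0054]
red 0.01 101 x pct5,50,95 [0.0028 0.0047 0.0056] y [-0.0042  0.001   0.0059]
red 0.015 79 x pct5,50,95 [0.0032 0.0049 0.0057] y [-0.0039  0.0006  0.0056]
rod 0.025 13 x pct5,50,95 [0.0002 0.0007 0.0013] y [-0.0028 -0.0005  0.0013]
rod 0.03 57 x pct5,50,95 [-0.0011  0.0005  0.0013] y [-0.0032  0.0001  0.0033]
rod 0.035 59 x pct5,50,95 [-0.0022  0.0006  0.0015] y [-0.0038  0.0001  0.0039]
rod 0.04 49 x pct5,50,95 [-0.0021  0.0006  0.0011] y [-0.0037  0.0001  0.0035]
rod 0.045 46 x pct5,50,95 [-0.0006  0.0003  0.0011] y [-0.0033  0.0001  0.003 ]
rod 0.05 42 x pct5,50,95 [-0.0013  0.0005  0.0013] y [-0.0035  0.0001  0.0036]
rod 0.055 43 x pct5,50,95 [-0.0012  0.0006  0.0015] y [-0.003   0.0001  0.0037]
rod 0.06 42 x pct5,50,95 [-0.0014  0.0007  0.0016] y [-0.0036 -0.0002  0.0038]
rod 0.065 39 x pct5,50,95 [-0.0014  0.0007  0.0015] y [-0.0037  0.0007  0.0039]
rod 0.07 13 x pct5,50,95 [-0.0008  0.0008  0.0015] y [-0.0028 -0.0006  0.0036]
```

Run:
```python
from h import *
X=[.4700,-.0724]
r.goto([*X,.18],down(np.deg2rad(-63.6)));r.wait(.2);F0=np.array(r.current_force());print(r.current_ee_pos(),F0)
for z in (.160,.152,.145,.138,.131,.127,.123,.121,.119,.118):
    r.move_straight([*X,z],vel=.06);F=np.array(r.current_force())-F0;print(round(r.current_time(),2),z,np.round(r.current_ee_pos(),4),F.round(1))
    if F[2]>9 or np.hypot(*F[:2])>8: break
```

```text
[ 0.4704137  -0.07261613  0.18116243] [-0.15789651 -0.1094702  -0.52221187]
8.28 0.16 [ 0.4697 -0.0726  0.1596] [-0.5  1.  -0.8]
8.57 0.152 [ 0.4698 -0.0724  0.1517] [ 0.3  0.5 -0.3]
8.83 0.145 [ 0.4698 -0.0724  0.1447] [0.6 0.5 0.6]
9.1 0.138 [ 0.4698 -0.0724  0.1377] [-0.3  0.5  0.1]
9.37 0.131 [ 0.4698 -0.0724  0.1307] [-0.2  0.7  0.4]
9.62 0.127 [ 0.4701 -0.0725  0.127 ] [-0.2  0.3  3.3]
9.87 0.123 [ 0.4701 -0.0725  0.1231] [0.3 0.1 4.1]
10.12 0.121 [ 0.4701 -0.0725  0.1211] [-0.4 -0.1  5.3]
10.37 0.119 [ 0.4701 -0.0725  0.1191] [ 0.3 -0.6  6. ]
10.62 0.118 [ 0.4702 -0.0725  0.1182] [0.7 0.1 6.5]
```

Run:
```python
from h import *
O=np.array([.568,-.011]);f=np.array([np.cos(YAW),np.sin(YAW)]);l=np.array([-f[1],f[0]])
def prof(cam):
    p,d=r.snapshot(cam);c=cloud(cam,d);np.savez('/tmp/'+cam+'1',p=p,d=d,c=c);q=c[...,:2]-O;X=q@f;Y=q@l;Z=c[...,2]
    for x in np.arange(-.11,.09,.01):
        m=(abs(X-x)<.005)&(abs(Y-.02)<.02)&(Z>.08)&(Z<.2)
        if m.sum()>3: print(round(x,3),np.round(np.median(Z[m]),3),end=';')
    m=(Z>.1)&(Z<.16)&(X<-.075)&(X>-.12)&(Y>-.035)&(Y<.04);print('bar',c[m].mean(0).round(4),X[m].mean())
prof('scene')
# let go, rise straight
r.open_gripper();r.wait(.3);print(r.current_width(),r.current_force())
r.move_straight([.4700,-.0724,.23],vel=.15);print(r.current_time())
prof('top');p,d=r.snapshot('scene');save('s2.png',cv2.resize(p[140:290,170:370],None,fx=3,fy=3))
look('w3')
```

```text
-0.11 0.131;-0.1 0.136;-0.07 0.123;-0.06 0.097;-0.05 0.131;-0.04 0.129;-0.03 0.125;-0.02 0.124;-0.01 0.122;-0.0 0.121;0.01 0.119;0.02 0.118;0.03 0.117;0.04 0.116;0.05 0.117;0.06 0.116;bar [0.4657 0.0114 0.1335] -0.10465185601661302
0.9998581027972463 [-4.81493709 -2.57952536  0.07437302]
12.5417
-0.02 0.127;-0.01 0.124;-0.0 0.122;0.01 0.121;0.02 0.119;0.03 0.119;0.04 0.117;0.05 0.117;0.06 0.118;0.07 0.111;0.08 0.102;bar [nan nan nan] nan<stdin>:8: RuntimeWarning: Mean of empty slice.
  ret = um.true_divide(
  ret = ret.dtype.type(ret / rcount)
```

View pics/w3.png

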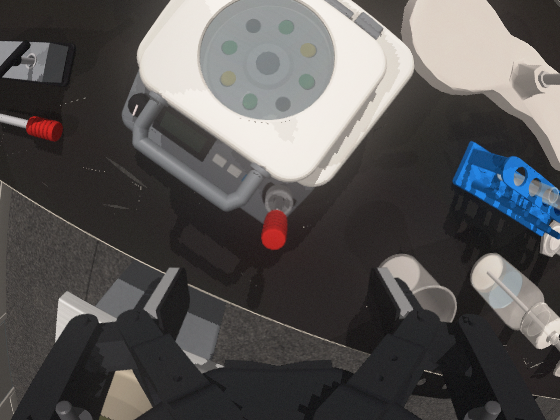

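The wrist view shows the pin standing in the bush (grip at (274,230)), the lid ajar, and the bar running from about (140,130) to (240,200).

Run:
```python
from h import *
O=np.array([.568,-.011]);f=np.array([np.cos(YAW),np.sin(YAW)]);l=np.array([-f[1],f[0]])
for nm,zl in(('w2',.108),('w3',.1303)):
    c=np.load(f'/tmp/{nm}.npz')['c'];q=c[...,:2]-O;X=q@f;Y=q@l;Z=c[...,2]
    for y0 in (-.03,-.015,0,.015,.03):
        m=(abs(Z-zl)<.011)&(X<-.08)&(X>-.12)&(abs(Y-y0)<.0075)
        if m.sum()>5: print(nm,y0,m.sum(),'X',np.percentile(X[m],[3,50,97]).round(4),'Z',np.percentile(Z[m],[3,50,97]).round(4))
    m=(Z>zl-.01)&(Z<zl+.02)&(X<-.04)&(X>-.12)&(abs(Y)<.1)&(X>-.08);print('lid front edge X',np.percentile(X[m],[1,5]))
    m=(Z>zl-.01)&(Z<zl+.01)&(X<-.08)&(X>-.12)&(abs(Y)<.07);print('bar Y ends',np.percentile(Y[m],[1,99]));pq=c[m];print('bar dir',np.rad2deg(np.arctan2(*np.linalg.svd(pq[:,:2]-pq[:,:2].mean(0),full_matrices=False)[2][0][::-1])))
    k=(abs(X+.09)<.03)&(abs(Y-.08)<.025)&(Z>.03);print('knob z max',np.percentile(Z[k],98))
```

```text
w2 -0.03 300 X [-0.1061 -0.0997 -0.0954] Z [0.1078 0.1125 0.1142]
w2 -0.015 288 X [-0.1061 -0.0997 -0.0954] Z [0.1082 0.1125 0.1143]
w2 0 295 X [-0.1062 -0.0997 -0.0955] Z [0.1076 0.1125 0.1143]
w2 0.015 285 X [-0.1062 -0.0999 -0.0955] Z [0.1079 0.1125 0.1142]
w2 0.03 287 X [-0.1063 -0.0997 -0.0953] Z [0.1077 0.1126 0.1144]
lid front edge X [-0.07800491 -0.07008593]
bar Y ends [-0.05164548  0.048727  ]
bar dir 79.57111491969754
knob z max 0.11388840462261059
w3 -0.03 341 X [-0.1039 -0.0975 -0.0935] Z [0.1302 0.1351 0.1368]
w3 -0.015 335 X [-0.1037 -0.0975 -0.0934] Z [0.1301 0.1349 0.1366]
w3 0 336 X [-0.1042 -0.0975 -0.0934] Z [0.1304 0.135  0.1369]
w3 0.015 331 X [-0.1044 -0.0977 -0.0936] Z [0.1305 0.135  0.1369]
w3 0.03 324 X [-0.104  -0.0974 -0.0932] Z [0.1298 0.1349 0.1369]
lid front edge X [-0.07824173 -0.07159163]
bar Y ends [-0.05141037  0.04836572]
bar dir 79.53465203757113
knob z max 0.13046981328421578
```

```bash
cat >> h.py <<'E'
YAW=np.deg2rad(-10.45)
F3=np.array([np.cos(YAW),np.sin(YAW),0]);L3=np.array([-F3[1],F3[0],0]);K3=np.array([0,0,1.])
HG=np.array([.568,-.011,.104])+.0718*F3
bar=lambda t:HG-F3*(.172*np.cos(t)+.004*np.sin(t))+K3*(.172*np.sin(t)+.004*np.cos(t))
B0,PH=np.deg2rad(30),np.deg2rad(-45)
E
python3 - <<'E'
from h import *
o=hold(B0,PH,-1);a=Ro.from_euler('xyz',o).as_matrix()[:,2];print('a',a.round(3),bar(.13).round(4))
T=bar(.13)+.002*a+.004*L3
pre=T-.1*a; hi=T-.13*a+[0,0,.12]
for n,P in(('hi',hi),('pre',pre),('T',T)): s=r.solve_ik(P,o);print(n,P.round(3),None if s is None else s.round(2))
r.goto([.42,.0,.33],down(np.deg2rad(-63.6))) if r.solve_ik([.42,.0,.33],down(np.deg2rad(-63.6))) is not None else print('no')
r.goto(hi,o);print(r.current_time(),r.current_q().round(2) if hasattr(r.current_q(),'round') else r.current_q())
r.move_straight(pre,o,vel=.15);r.wait(.2);print(r.current_time(),r.current_ee_pos(),r.current_force())
look('w4')
E
```

```text
a [ 0.474 -0.806 -0.354] [0.4704 0.007  0.1303]
hi [0.41  0.114 0.296] [-1.2   0.56  0.18  2.35  0.95  1.26  0.65]
pre [0.425 0.09  0.165] [-1.48  1.04  0.75  2.44  0.98  0.58  0.61]
T [0.472 0.009 0.13 ] [-0.32  1.04 -0.74  2.42  1.32  1.78  0.07]
14.65 [-0.68  0.6  -0.55  2.32  0.98  1.62  0.46]
15.8917 [0.42473876 0.09016807 0.16555024] [-0.2708878  -0.61170036  0.46805374]
```

View pics/w4.png

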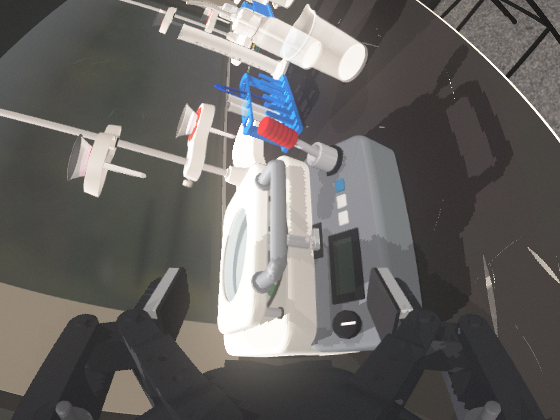

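The view shows the bar from about (262,180) to (262,280), between the two open fingers. The console knob at (347,322) is below the lower finger, and the pin is standing at (280,130). Advancing.

Run:
```python
from h import *
o=hold(B0,PH,-1);a=Ro.from_euler('xyz',o).as_matrix()[:,2]
T=bar(.13)+.002*a+.004*L3
for s in (.05,.02,0):
    r.move_straight(T-s*a,o,vel=.1);print(np.round(r.current_ee_pos(),4),np.round(r.current_force(),1))
r.close_gripper();r.wait(.2)
print(r.current_time(),r.current_width(),r.current_gripper_force(),np.round(r.current_force(),1),np.round(r.current_q(),2))
for t in np.linspace(.13,1.047,8)[1:]: # are arc waypoints reachable
    e=t-.13; s=r.solve_ik(HG+Ro.from_rotvec(L3*e).apply(T-HG),hold(B0+e,PH,-1)); print(None if s is None else np.round(s,2))
p,d=r.snapshot('scene');save('s3.png',cv2.resize(p[140:290,170:370],None,fx=3,fy=3))
look('w5')
```

```text
[0.4483 0.0498 0.1472] [0.7 0.6 0.5]
[0.4624 0.0257 0.1366] [-0.8 -0.  -0.8]
[0.4718 0.0095 0.1296] [-0.1 -0.1 -0.3]
18.2667 0.11868569746109318 58.475106954574585 [-1.7  3.   2.2] [-0.54  0.95 -0.4   2.44  1.35  1.48  0.11]
[-0.47  0.84 -0.44  2.41  1.32  1.42  0.35]
[-0.4   0.75 -0.47  2.36  1.27  1.37  0.6 ]
[-0.33  0.68 -0.48  2.29  1.2   1.33  0.86]
[-0.27  0.63 -0.49  2.21  1.12  1.31  1.12]
[-0.22  0.6  -0.48  2.13  1.03  1.31  1.37]
[-0.19  0.59 -0.47  2.03  0.94  1.34  1.6 ]
[-0.14  0.6  -0.47  1.93  0.87  1.4   1.8 ]
```

View pics/w5.png

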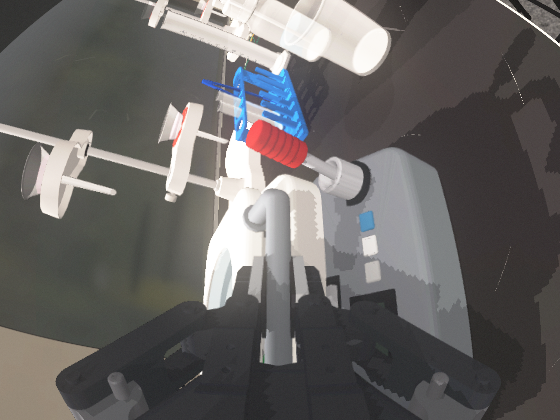

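The bar is between the closed pads, with the opening at about 10 mm against a 12 mm bar. The pin is still standing. I'll swing the lid about the hinge.

Run:
```python
from h import *
o=hold(B0,PH,-1);a=Ro.from_euler('xyz',o).as_matrix()[:,2]
T=bar(.13)+.002*a+.004*L3
for t in np.linspace(.13,1.047,13)[1:]:
    e=t-.13;P=HG+Ro.from_rotvec(L3*e).apply(T-HG)
    r.move_straight(P,hold(B0+e,PH,-1),vel=.06)
    F=np.array(r.current_force());print(round(r.current_time(),1),round(t,2),(np.array(r.current_ee_pos())-P).round(4),F.round(1),round(r.current_width(),3))
    if np.linalg.norm(F)>40: break
r.wait(.5);print(np.round(r.current_force(),1))
p,d=r.snapshot('scene');save('s4.png',cv2.resize(p[130:280,170:370],None,fx=3,fy=3));np.savez('/tmp/s4',p=p,c=cloud('scene',d))
p,d=r.snapshot('top');np.savez('/tmp/t4',p=p,c=cloud('top',d));look('w6')
```

```text
18.7 0.21 [0.     0.0002 0.    ] [-1.6  4.1 -1.2] 0.119
19.1 0.28 [ 0.      0.0002 -0.    ] [-1.3  3.6 -0.6] 0.116
19.5 0.36 [ 0.0001  0.0002 -0.0001] [-2.3  4.  -0.5] 0.12
19.8 0.44 [ 0.0001  0.0002 -0.0001] [-2.1  4.8 -1. ] 0.117
20.2 0.51 [ 0.0001  0.0002 -0.0002] [-1.5  4.6 -1.1] 0.12
20.6 0.59 [ 0.0001  0.0003 -0.0002] [-1.1  5.  -0.1] 0.119
20.9 0.66 [ 0.0001  0.0003 -0.0003] [ 0.4  4.9 -1.4] 0.121
21.3 0.74 [ 0.0001  0.0003 -0.0004] [-0.6  5.2 -0.8] 0.117
21.7 0.82 [ 0.0001  0.0004 -0.0005] [ 0.6  5.  -1.5] 0.122
22.0 0.89 [ 0.      0.0004 -0.0006] [ 0.4  4.8 -1.4] 0.125
22.4 0.97 [-0.      0.0005 -0.0007] [ 0.7  5.8 -1.1] 0.119
22.8 1.05 [-0.0001  0.0005 -0.0008] [ 1.6  5.4 -1. ] 0.118
[ 0.9  5.8 -1.1]
```

View pics/s4.png

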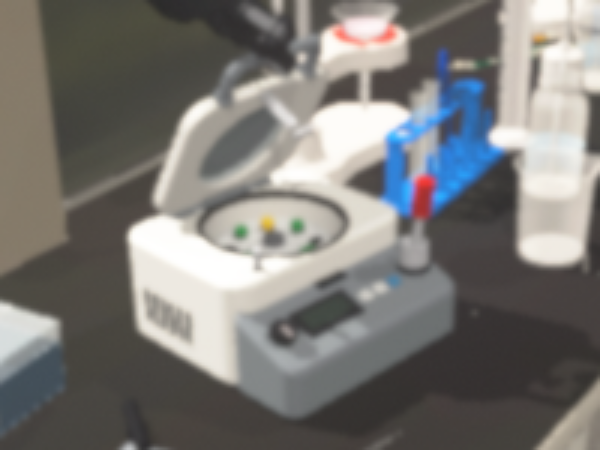

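The lid stands open with the bar held, the tubes are exposed, and the pin is upright in the bush at (423,195). I'll check the lid angle with a plane fit, then hand in.

Run:
```python
from h import *
c=np.load('/tmp/s4.npz')['c'];q=c-HG;X=q@F3;Y=q@L3;Z=q[...,2]
m=(Z>.03)&(Z<.13)&(abs(Y)<.085)&(X>-.1)&(X<.02)
pf=np.polyfit(-X[m],Z[m],1)
a=np.c_[X[m],Z[m]];v=np.linalg.svd(a-a.mean(0),full_matrices=False)[2][0];ang=np.arctan2(abs(v[1]),abs(v[0]))
print(m.sum(),np.rad2deg(ang))
r.wait(.5);print(r.current_width(),np.round(r.current_qvel(),3).max())
if abs(np.rad2deg(ang)-60)<5: print(r.close_job(),r.current_time())
```

```text
1255 57.53194031951759
0.11907331109020863 0.001
the job is handed in; nothing more can be done
the job is handed in; nothing more can be done
```

The job is handed in: the release pin is standing in the guide hole and the gripper is still holding the lid still and open. I commanded 60°; a plane fit to the depth image gave about 57.5°, and the rotor key, beaker and wash bottle were never touched on purpose, though I didn't re-measure them afterwards.

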